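Close the hat-block carton

TASK

One of the two open cartons on the milliner's bench has a dark wooden hat block in it: close that one for dispatch. Fold its narrow flap down flat first, and only then fold its wide flap (the one with the blue adhesive strip) down flat over it, and leave both lying flat. Do not touch the empty carton.

Things in the scene. Friction and masses are not known exactly. Their poses are not given: they have to be found in the camera images.
- carton: The carton to close, brown cardboard, holding a dark wooden domed hat block (100 mm across, 60 mm high, wholly below the rim). Fixed to the bench. 140 mm along its x, 160 mm along its y, walls 80 mm high and 5 mm thick; origin at the centre of its underside, z up. It is open on top with two flaps: the narrow flap is hinged along the rim of its -y side (y = -80 mm, z = 80 mm), the wide flap along its +y side (y = +80 mm, z = 85 mm). Both hinge lines run along its x.
- narrow_flap (a joint): Angle of the narrow flap of the carton to close, rad: 0 = folded down flat over the opening, 1.57 = standing upright, more = leaning outwards (stop at 2.3). The flap reaches 65 mm from its hinge line, is 132 mm wide along the carton's x and 4 mm thick (its outer face lies 4 mm from the hinge plane). Plain brown cardboard. Its hinge is stiff enough that it stays where it is left; about 1 N at its free edge moves it.
- wide_flap (a joint): Angle of the wide flap of the carton to close, rad: 0 = folded down flat over the opening and over the narrow flap's edge, 1.57 = upright, more = leaning outwards (stop at 2.3). The flap reaches 115 mm from its hinge line, is 138 mm wide along the carton's x and 4 mm thick. Brown cardboard with a blue adhesive strip along the free edge of its inner face and a blank white label on its outer face. It stays where it is left; about 1 N at its free edge moves it.
- empty_carton: The other carton: the same size, the same two flaps on the same sides (-y narrow, +y wide), both standing open at up to 2.1 rad, but with nothing inside. Fixed to the bench. Origin at the centre of its underside. Not to be touched.
There are look-alikes about, which are no part of the job. What is shaped like the carton but orange is not meant.

How it is judged:
On the way, in this order (a step that is already met when the one before it is completed fails the run):
1. the narrow flap is folded flat while the wide flap still stands open (value of joint narrow_flap below 0.17 rad and value of joint wide_flap above 1 rad), for 0.1 s.
2. the wide flap is folded flat over the narrow one (value of joint each of narrow_flap, wide_flap below 0.17 rad), for 0.1 s.
At the end, for the whole second after the job is handed in: Both flaps of the carton with the hat block lie flat (each within 0.17 rad, about 10 degrees, of closed), the narrow one having been folded first, and the empty carton has not been touched (all of step 2).
It fails at once if the wide flap is folded below 45 degrees before the narrow flap is down (value of joint wide_flap below 0.78 rad and value of joint narrow_flap above 0.35 rad).
It fails at once if the robot touches the empty carton or its flaps (contact force between any of the fingers, the arm and empty_carton above 1 N).
It also fails if it takes over 42 s, if anything falls off the work surface, if the arm or the gripper's body presses on something with over 40 N, if the wrist force passes 120 N, or if a joint passes its speed limit or range.

ROBOT

A 6-joint arm with a two-finger parallel gripper is mounted at the origin on the work surface. World frame = base frame: x ahead of the robot, y to its left, z up, the work surface at z = 0. Lengths are in m, angles in rad, forces in N, time in s.
With the tool pointing down it reaches from about 0.225 to 0.875 m from the base axis. Payload 3.4 kg.
Tool frame: the origin (TCP) lies between the finger pads; the fingertips stand 14 mm ahead of it and the grasp point (between the pads) lies 5 mm behind it; z points along the fingers, y is the direction in which the jaws open and shut (so a half turn about z gives the same grasp; the last joint's range is limited). The gripper opens to 85 mm and grips with 20 to 120 N. Pads are 22 mm wide; open, the fingers measure 114 mm over their backs; the gripper's body (76 mm by 85 mm) begins 54 mm behind the grasp point. The pads swing forward as they close: fully open they stand 13 mm farther back than shut.
Start: joints at [-1.224, 0.276, 1.505, -0, 1.361, -0.121], TCP at [0.259, -0.513, 0.245] pointing down, gripper open.
Joint ranges: [-2.89, 2.89], [-0.75, 2.08], [0.22, 2.7], [-1.18, 4.32], [0.11, 2.71], [-2.7, 2.7]. Speed limits (rad/s): [2.57, 2.57, 3.14, 3.14, 3.14, 3.14].

INTERFACE

Orientations are given as a unit quaternion [w, x, y, z].
In Python, from rig import manip, get_image, job gives the robot as it stands. The module is installed in compiled form; this text tells all that it offers.
- The arm moves only by the tool step_arm, never from a script. Its argument "moves" is one flat list of numbers, 5 for each row, row after row: the shift along the tool's x, y, z as a fraction of full scale, then the turn about the tool's z as a fraction of full scale, then the gripper's target within -1 to 1 (shut at 1, half-way at 0, fully open at -1). In form: [dx, dy, dz, twist, hand, dx, dy, dz, twist, hand, ...]. A call has 1 to 5 rows; each row is the pose to reach, as a shift and turn from the pose commanded when the call began, along the tool's axes at that moment, turning the shorter way round; what a row does not reach only later rows make up. Full scale, the value 1, is 500 mm for a shift and pi rad for a turn. A row lasts 1/10 s, in which the tool goes at most 50 mm and 8.59 degrees, less where a joint would pass 70% of its speed; a pose out of reach is approached as far as the arm can. A call with a number of a shift or a turn outside -1 to 1 is refused whole. A call with a gripper value outside its range is refused whole. The fingers move at their own pace and stop on an object; "force" is the grip in N (left out, the last holds). Time passes only in rows, so rows that repeat a pose let the fingers close. It gives the time, the measured TCP pose, the force and the opening at its end, in the units of the state.
- manip.get_state(): the state, without advancing time (a new reading comes with each control period).
- get_image(name): name is "scene" or "top" or "wrist"; returns a dict with "frame" (384x512x3 uint8, blue, green, red), "fx", "fy", "cx", "cy" (pixels), "rvec" (rotation vector, rad) and "tvec" (3), from world to camera coordinates, as OpenCV has them; the wrist camera has in their place "T_tool_cam" (4x4, takes a point from camera to tool coordinates, whose origin is the TCP and whose axes are the flange's). Camera axes: x right, y down, z forward; pixel columns grow to the right and rows downward; lengths in m; the calibration is good to about 2 mm. A picture is of the moment at which its call begins: read the wrist's pose just before it. There is no depth.
- job.sign_off(): hands the job in, once; it reports no verdict.
The state is a dict: "clock": time; "qpos": joint angles; "qd": joint speeds; "effort": joint torques, N m; "position": TCP position; "ee_rot": TCP orientation; "contact_force": force on the tool from outside, world axes, zero at the start; "moment": the same for the moment, N m; "width": finger opening in m.
Only numpy, scipy, OpenCV 4.12 (cv2) and the standard library are available. Lean on these libraries where they do the work, as an engineer would, in place of code of your own. Each camera call takes 0.05 s, during which the arm holds its last target. There are 200 camera calls.

## Working session

There is one attempt and no reset: what is moved stays moved. The work goes in short steps, Python scripts to look and compute and a tool call to move; the robot and the scene stay as the last step left them, time stands still between calls to the robot, and variables do not carry over. Pictures are saved under pics/ and viewed, about 8 in all and at most 12, crops included, and the job is handed in when it is done.

Besides the shell and the picture viewer there is one more tool, called after "Call:" in YAML: its name, and indented under it one key for each argument. step_arm: Moves the arm, as the interface text tells. Its arguments: {"type":"object","properties":{"moves":{"type":"array","items":{"type":"number","minimum":-1,"maximum":1}},"force":{"type":"number"}},"required":["moves"]}

```bash
mkdir -p pics; python3 - <<'E'
from rig import manip,get_image
import cv2,numpy as np,pickle
s=manip.get_state();print(s['clock'],s['position'],s['ee_rot'],s['width'])
d={n:get_image(n) for n in('scene','top')}
pickle.dump(d,open('d0.pkl','wb'))
for n in d:
    cv2.imwrite(f'pics/{n}0.png',cv2.resize(d[n]['frame'],(800,600)))
    R=cv2.Rodrigues(np.array(d[n]['rvec'],float))[0];print(n,(-R.T@np.ravel(d[n]['tvec'])).round(3),R.round(3).tolist(),d[n]['fx'])
E
```

```text
0.0 [ 0.25910473 -0.51273947  0.24441826] [-9.37804358e-04  9.72772092e-01  2.31761875e-01 -1.04116525e-04] 0.08543639810788237
scene [ 1.225 -0.017  0.93 ] [[-0.007, 1.0, -0.004], [0.733, 0.003, -0.68], [-0.68, -0.008, -0.733]] 493.22590554253975
top [ 0.405 -0.022  0.8  ] [[-0.018, -1.0, -0.013], [-0.997, 0.019, -0.072], [0.072, 0.012, -0.997]] 349.60566169662815
```

View pics/scene0.png

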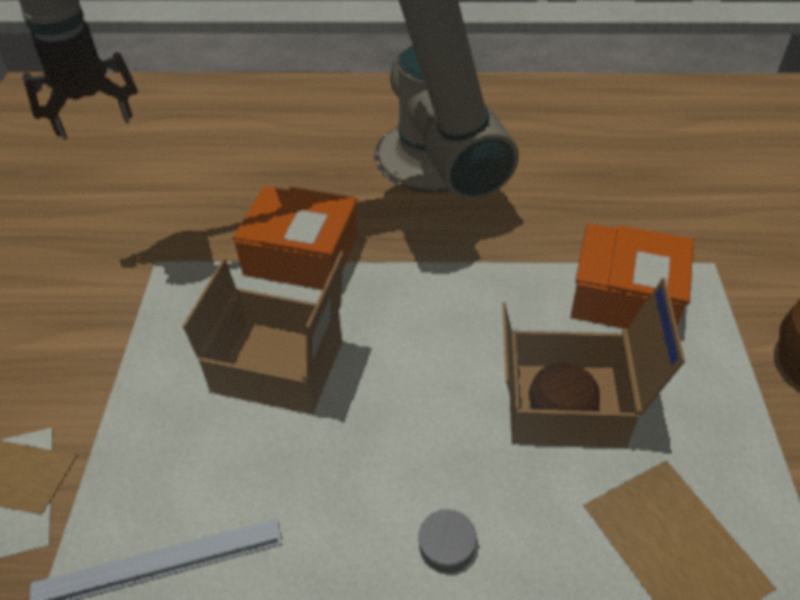

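View pics/top0.png

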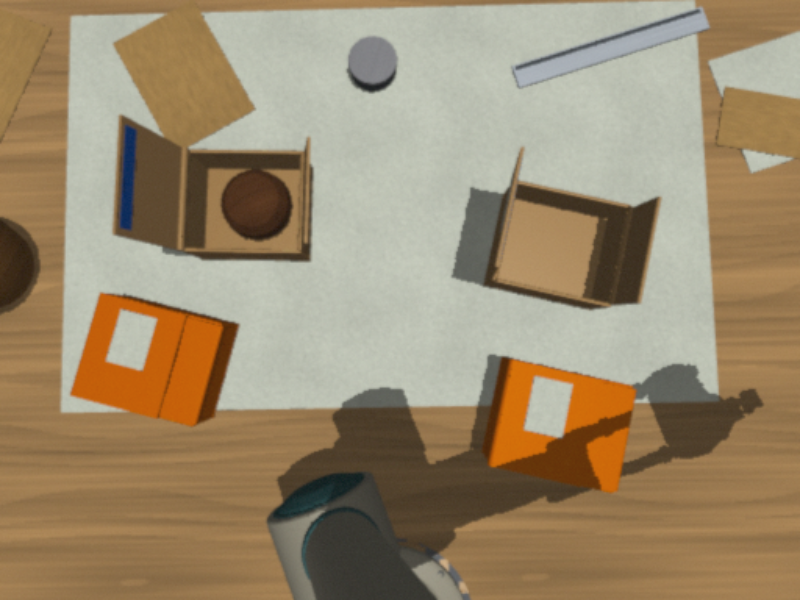

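The scene and top views show the loaded carton on the +y side, with the block at about top px (256,203) of 800. Its wide flap with the blue strip leans outward to the left. The narrow flap is near upright at x≈307. The empty carton is at top px (565,245). Next I'll measure.

```bash
cat > h.py <<'E'
import numpy as np,cv2
def ray(im,u,v):
    K=np.array([[im['fx'],0,im['cx']],[0,im['fy'],im['cy']],[0,0,1.]])
    R=cv2.Rodrigues(np.array(im['rvec'],float))[0];c=-R.T@np.ravel(im['tvec'])
    return c,R.T@np.linalg.inv(K)@[u,v,1]
def onz(im,u,v,z,s=.64):
    c,d=ray(im,u*s,v*s);return (c+d*(z-c[2])/d[2]).round(3)
E
python3 - <<'E'
from h import *
import pickle
d=pickle.load(open('d0.pkl','rb'));T=d['top'];S=d['scene']
for n,p in dict(ll=(183,250),ul=(187,150),ur=(304,152),lr=(305,258)).items():print(n,onz(T,*p,.08))
print('scene rim front',onz(S,513,407,.08),onz(S,641,413,.08), 'back',onz(S,513,332,.08),onz(S,625,332,.08))
print('narrow tip top',[onz(T,*p,.143) for p in((309,138),(310,258))],'scene',onz(S,504,305,.143))
print('wide tip',[onz(T,*p,.19) for p in((121,117),(115,234))],'scene',[onz(S,*p,.19) for p in((661,283),(681,360))])
E
```

```text
ll [0.521 0.268 0.08 ]
ul [0.658 0.264 0.08 ]
ur [0.652 0.105 0.08 ]
lr [0.507 0.105 0.08 ]
scene rim front [0.648 0.1   0.08 ] [0.657 0.267 0.08 ] back [0.52 0.11 0.08] [0.519 0.27  0.08 ]
narrow tip top [array([0.648, 0.088, 0.143]), array([0.498, 0.087, 0.143])] scene [0.525 0.092 0.143]
wide tip [array([0.66 , 0.297, 0.19 ]), array([0.523, 0.301, 0.19 ])] scene [array([0.527, 0.295, 0.19 ]), array([0.654, 0.292, 0.19 ])]
```

```bash
python3 - <<'E'
import pickle,cv2
d=pickle.load(open('d0.pkl','rb'))
a=cv2.resize(d['top']['frame'][65:175,65:210],None,fx=5.4,fy=5.4,interpolation=cv2.INTER_CUBIC)
cv2.imwrite('pics/c1.png',a);print(a.shape)
E
```

```text
(594, 783, 3)
```

View pics/c1.png

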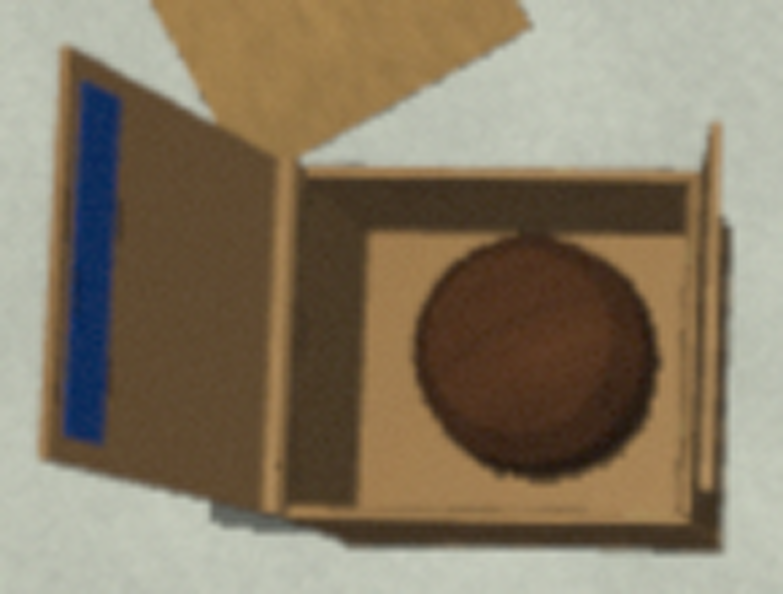

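Call:
step_arm:
  moves: [0,0,-0.1,0,1,0,0,-0.2,0,1]

```text
clock: 0.3
position: [0.2588, -0.5119, 0.344]
ee_rot: [-0.003, 0.973, 0.232, -0.0]
contact_force: [0.1, -1.5, 0.5]
width: 0.059
```

The block is well inside the carton and the narrow flap leans slightly outward. The carton centre is about (0.587, 0.187) with almost no yaw. I'll now travel high, over to the narrow side.

Call:
step_arm:
  moves: [0.42,-0.27,0,0.149,1,0.42,-0.27,0,0.149,1,0.42,-0.27,0,0.149,1,0.42,-0.27,0,0.149,1,0.42,-0.27,0,0.149,1]

```text
clock: 0.8
position: [0.3838, -0.3004, 0.345]
ee_rot: [-0.0, 1.0, -0.001, -0.0]
contact_force: [1.3, -1.6, -0.3]
width: -0.0003
```

Call:
step_arm:
  moves: [0.4,-0.69,0,0,1,0.4,-0.69,0,0,1,0.4,-0.69,0,0,1,0.4,-0.69,0,0,1,0.4,-0.69,0,0,1]

```text
clock: 1.3
position: [0.5093, -0.084, 0.345]
ee_rot: [0.0, 1.0, -0.0, -0.0]
contact_force: [0.4, -0.6, 0.2]
width: 0.0001
```

```bash
python3 -c "
from rig import manip
s=manip.get_state();p=s['position'];print(p,((0.585-p[0])/.5,-(0.04-p[1])/.5))"
```

```text
[ 0.50930297 -0.08398213  0.34503558] (np.float64(0.15139405345917), np.float64(-0.24796426097477697))
```

Call:
step_arm:
  moves: [0.15,-0.25,0,0,1,0.15,-0.25,0,0,1,0.15,-0.25,0,0,1,0.15,-0.25,0,0,1,0.15,-0.25,0.1,0,1]

```text
clock: 1.8
position: [0.5882, 0.04, 0.3004]
ee_rot: [0.001, 1.0, 0.001, 0.007]
contact_force: [2.0, -2.1, 0.5]
width: 0.0001
```

Call:
step_arm:
  moves: [0,0,0.34,0,1,0,0,0.34,0,1,0,0,0.34,0,1,0,0,0.34,0,1,0,0,0.34,0,1]

```text
clock: 2.3
position: [0.5804, 0.0383, 0.1213]
ee_rot: [0.0, 1.0, -0.0, -0.005]
contact_force: [-0.3, 0.3, 1.0]
width: -0.0001
```

```bash
python3 - <<'E'
from rig import manip,get_image
import cv2
s=manip.get_state();print(s['position'],s['contact_force'])
cv2.imwrite('pics/s2.png',cv2.resize(get_image('scene')['frame'],(800,600)))
E
```

```text
[0.58041243 0.03831442 0.12127475] [-0.33937717  0.2933956   1.00994246]
```

View pics/s2.png

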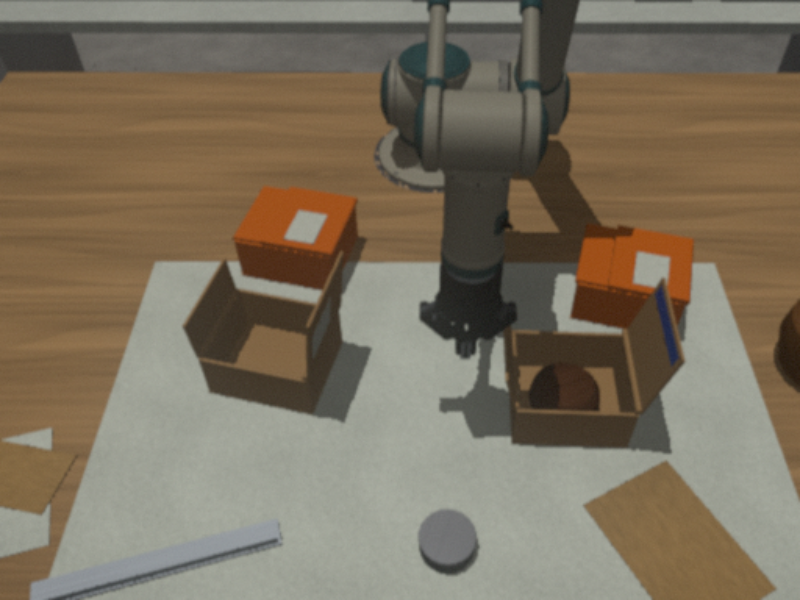

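Gripper is beside the narrow flap, with fingertips at px (465,350) and the flap edge at px (508,320). Starting the arc fold.

Call:
step_arm:
  moves: [0.01,0,-0.055,0,1,0.01,-0.04,-0.055,0,1,0.01,-0.074,-0.06,0,1,0.01,-0.1,-0.064,0,1,0.01,-0.13,-0.06,0,1]

```text
clock: 2.85
position: [0.5893, 0.1049, 0.1565]
ee_rot: [0.0, 1.0, -0.0, 0.001]
contact_force: [-0.2, 0.3, -0.5]
width: 0.0
```

```bash
python3 - <<'E'
from rig import manip,get_image
import cv2
a=get_image('scene')['frame'][160:300,260:460];s=manip.get_state();print(s['position'],s['contact_force'])
cv2.imwrite('pics/s3.png',cv2.resize(a,(800,560),interpolation=cv2.INTER_CUBIC))
E
```

```text
[0.58868798 0.10736873 0.15549256] [-0.23376421  1.81317114  0.2160604 ]
```

View pics/s3.png

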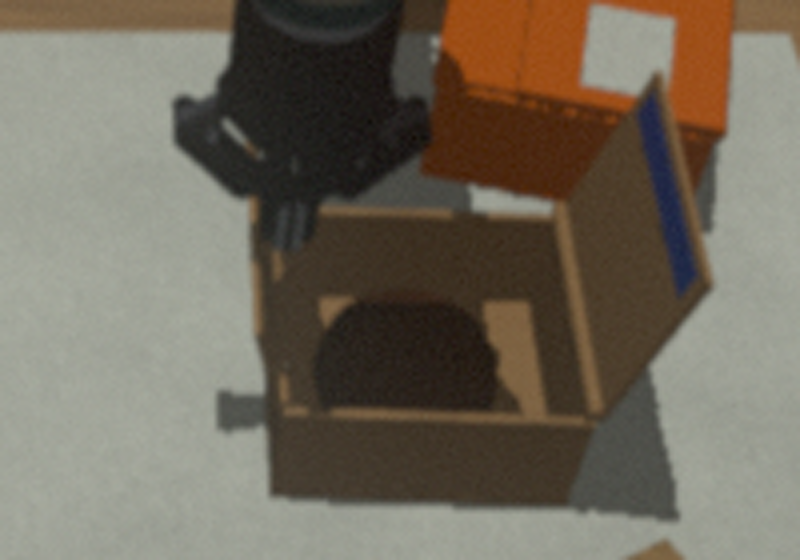

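The finger passed over the free edge: the flap at px (258,270) still leans outward and the tip at (290,245) is inside it. I'll go back over and retry lower.

Call:
step_arm:
  moves: [0,0,-0.06,0,1,0,0.1,-0.06,0,1,0,0.15,-0.06,0,1,0,0.15,0.02,0,1,0,0.15,0.04,0,1]

```text
clock: 3.4
position: [0.5861, 0.0285, 0.132]
ee_rot: [-0.0, 1.0, -0.001, -0.004]
contact_force: [-0.7, 1.2, -0.2]
width: 0.0002
```

Call:
step_arm:
  moves: [0,0,0,0,1]

```text
clock: 3.5
position: [0.5869, 0.0293, 0.133]
ee_rot: [-0.0, 1.0, -0.0, -0.003]
contact_force: [0.0, -0.5, -0.3]
width: -0.0
```

Call:
step_arm:
  moves: [0,-0.05,0,0,1,0,-0.08,0,0,1,0,-0.1,0,0,1,0,-0.12,0,0,1,0,-0.12,0,0,1]

```text
clock: 4.0
position: [0.5891, 0.0904, 0.1358]
ee_rot: [-0.0, 1.0, 0.001, 0.0]
contact_force: [0.4, -0.0, -0.1]
width: -0.0005
```

```bash
python3 - <<'E'
from rig import manip,get_image
import cv2
a=get_image('scene')['frame'][160:300,260:460];s=manip.get_state();print(s['position'],s['contact_force'])
cv2.imwrite('pics/s4.png',cv2.resize(a,(800,560),interpolation=cv2.INTER_CUBIC))
E
```

```text
[0.58890816 0.08968294 0.13557863] [-0.15280297  0.31139861 -0.58842287]
```

View pics/s4.png

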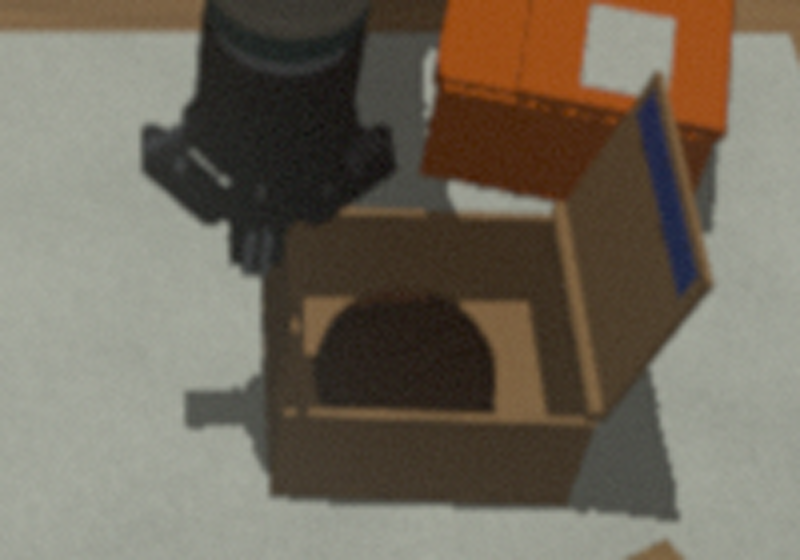

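The flap is now about upright, with the finger on its outside at px (255,255). Continuing the arc.

Call:
step_arm:
  moves: [0,-0.045,0,0,1,0,-0.07,0.01,0,1,0,-0.092,0.024,0,1,0,-0.11,0.051,0,1,0,-0.12,0.075,0,1]

```text
clock: 4.55
position: [0.5888, 0.1493, 0.0967]
ee_rot: [0.0, 1.0, 0.0, -0.0]
contact_force: [-1.4, -10.9, 42.8]
width: -0.0002
```

Call:
step_arm:
  moves: [0,0,0.004,0,1,0,0,0.004,0,1,0,0,0.004,0,1]

```text
clock: 4.85
position: [0.5889, 0.1491, 0.0976]
ee_rot: [-0.0, 1.0, -0.0, 0.0]
contact_force: [-4.1, -1.4, 16.4]
width: -0.0003
```

```bash
python3 - <<'E'
from rig import manip,get_image
import cv2
a=get_image('scene')['frame'][160:300,260:460];s=manip.get_state();print(s['position'],s['contact_force'])
cv2.imwrite('pics/s5.png',cv2.resize(a,(800,560),interpolation=cv2.INTER_CUBIC))
E
```

```text
[0.58887344 0.14904928 0.09757842] [-4.04555747 -1.44385147 15.63602554]
```

View pics/s5.png

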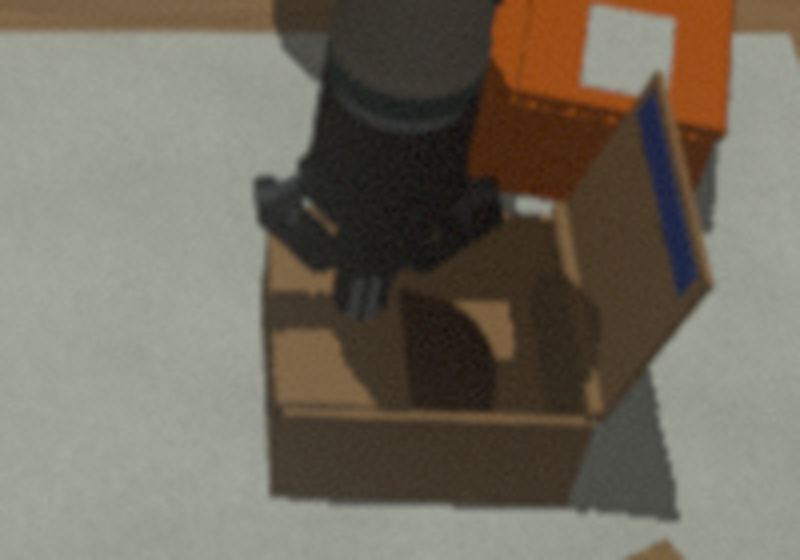

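The narrow flap lies flat under the finger (16 N reaction), spanning px 270–400. The wide flap is still open. Now I'll go up and over to the outside of the wide flap.

Call:
step_arm:
  moves: [0,0,-0.36,0,1,0,0,-0.36,0,1,0,0,-0.36,0,1,0,0,-0.36,0,1,0,-0.08,-0.36,0,1]

```text
clock: 5.4
position: [0.5919, 0.1863, 0.2807]
ee_rot: [0.0, 1.0, -0.003, 0.005]
contact_force: [1.1, 0.9, -0.2]
width: 0.0002
```

Call:
step_arm:
  moves: [0,-0.37,0,0,1,0,-0.37,0,0,1,0,-0.37,0,0,1,0,-0.37,0,0,1,0,-0.37,0.05,0,1]

```text
clock: 5.9
position: [0.5896, 0.3806, 0.2516]
ee_rot: [-0.003, 1.0, 0.002, 0.002]
contact_force: [1.1, -0.7, -0.4]
width: -0.0002
```

```bash
python3 - <<'E'
from rig import manip,get_image
import cv2
im=get_image('scene');s=manip.get_state();print(s['position'],s['contact_force'])
import pickle;pickle.dump(im,open('s6.pkl','wb'))
cv2.imwrite('pics/s6.png',cv2.resize(im['frame'][130:300,290:490],(700,595),interpolation=cv2.INTER_CUBIC))
E
```

```text
[0.58694693 0.37652137 0.24470325] [-1.47197501 -1.63279347 -3.74909509]
```

View pics/s6.png

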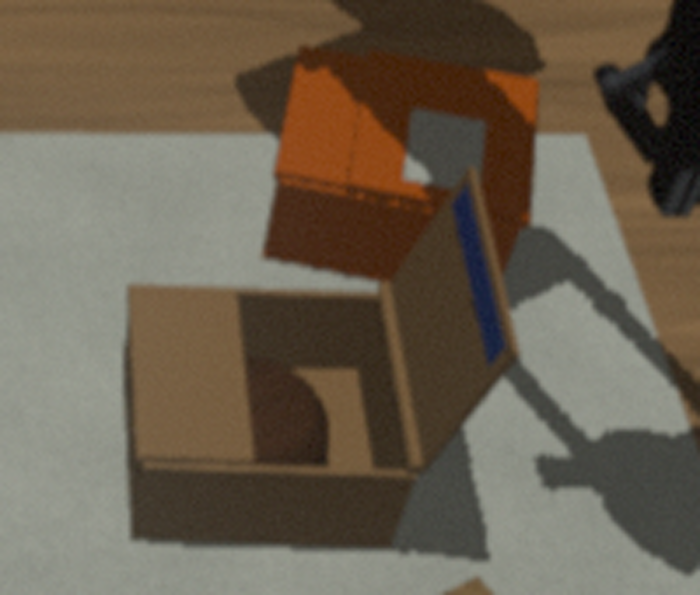

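The narrow flap is flat at px x 130–245 and the wide flap is open. Descending outside it, then pushing in.

Call:
step_arm:
  moves: [0,0,0.114,0,1,0,0,0.114,0,1,0,0.06,0.114,0,1,0,0.1,0.114,0,1,0,0.13,0.114,0,1]

```text
clock: 6.45
position: [0.5895, 0.3073, 0.1947]
ee_rot: [-0.0, 1.0, -0.001, 0.0]
contact_force: [-1.3, 0.8, -0.2]
width: 0.0
```

Call:
step_arm:
  moves: [0,0.025,0,0,1,0,0.05,0,0,1,0,0.05,0,0,1]

```text
clock: 6.75
position: [0.5893, 0.2823, 0.1945]
ee_rot: [0.0, 1.0, -0.001, 0.0]
contact_force: [0.6, -0.4, 0.2]
width: -0.0001
```

```bash
python3 - <<'E'
from rig import manip,get_image
import cv2
im=get_image('scene');s=manip.get_state();print(s['position'],s['contact_force'])
cv2.imwrite('pics/s7.png',cv2.resize(im['frame'][130:300,290:490],(700,595),interpolation=cv2.INTER_CUBIC))
E
```

```text
[0.58917178 0.28319553 0.19427096] [ 0.12339211  0.56708057 -0.25865392]
```

View pics/s7.png

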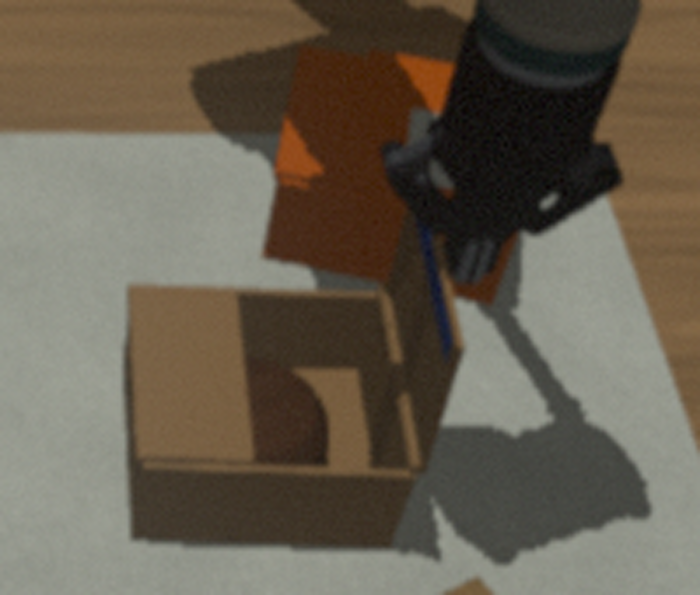

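Call:
step_arm:
  moves: [0,0.036,0.008,0,1,0,0.074,0.02,0,1,0,0.104,0.032,0,1,0,0.132,0.05,0,1,0,0.158,0.072,0,1]

```text
clock: 7.3
position: [0.5888, 0.2035, 0.157]
ee_rot: [-0.0, 1.0, -0.0, -0.0]
contact_force: [0.6, 1.1, -0.4]
width: 0.0001
```

Call:
step_arm:
  moves: [0,0.023,0.026,0,1,0,0.034,0.052,0,1,0,0.04,0.076,0,1,0,0.045,0.104,0,1,0,0.045,0.11,0,1]

```text
clock: 7.8
position: [0.5888, 0.1818, 0.1026]
ee_rot: [0.001, 1.0, -0.0, -0.0]
contact_force: [-3.5, -2.3, 15.6]
width: -0.0001
```

```bash
python3 - <<'E'
from rig import manip,get_image
import cv2
im=get_image('scene');s=manip.get_state();print(s['position'],s['contact_force'])
cv2.imwrite('pics/s8.png',cv2.resize(im['frame'][130:300,290:490],(700,595),interpolation=cv2.INTER_CUBIC))
E
```

```text
[0.58876038 0.18181802 0.10294946] [-1.41019323 -1.66970091  5.06426695]
```

View pics/s8.png

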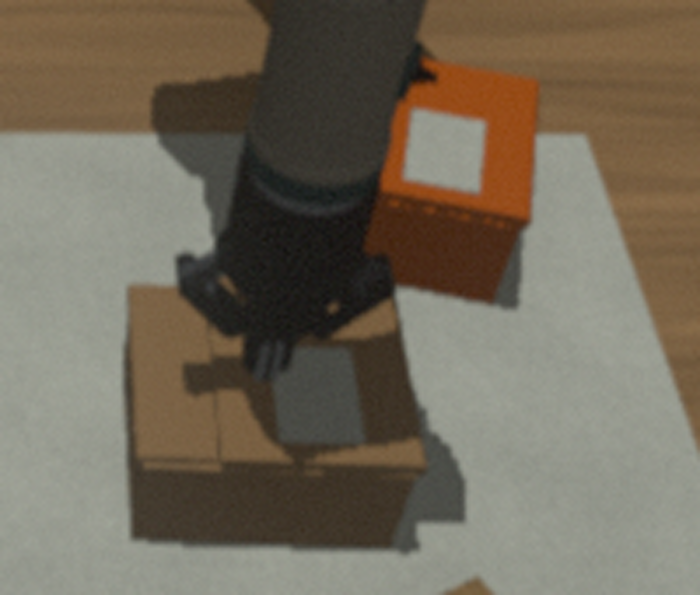

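The wide flap is flat over the narrow one, with its free edge at px x≈215 and the label facing up. I'll press slightly more, retreat and check.

Call:
step_arm:
  moves: [0,0,0.002,0,1,0,0,0.002,0,1]

```text
clock: 8.05
position: [0.5888, 0.1818, 0.1028]
ee_rot: [0.001, 1.0, 0.0, 0.0]
contact_force: [-1.9, -3.0, 8.6]
width: 0.0002
```

Call:
step_arm:
  moves: [0,0,-0.04,0,1,0,0,-0.12,0,1,0,0,-0.2,0,1,0,0,-0.28,0,1,0,0,-0.28,0,1]

```text
clock: 8.55
position: [0.5922, 0.1834, 0.2479]
ee_rot: [-0.001, 1.0, 0.0, 0.006]
contact_force: [0.4, 0.6, -0.2]
width: 0.0001
```

```bash
python3 - <<'E'
from rig import manip,get_image
import cv2
im=get_image('scene');s=manip.get_state();print(s['clock'],s['position'],s['contact_force'])
cv2.imwrite('pics/s9.png',cv2.resize(im['frame'][130:300,290:490],(700,595),interpolation=cv2.INTER_CUBIC))
E
```

```text
8.6 [0.59068238 0.18309219 0.24476611] [-0.70398517 -0.03833726 -0.37619476]
```

View pics/s9.png

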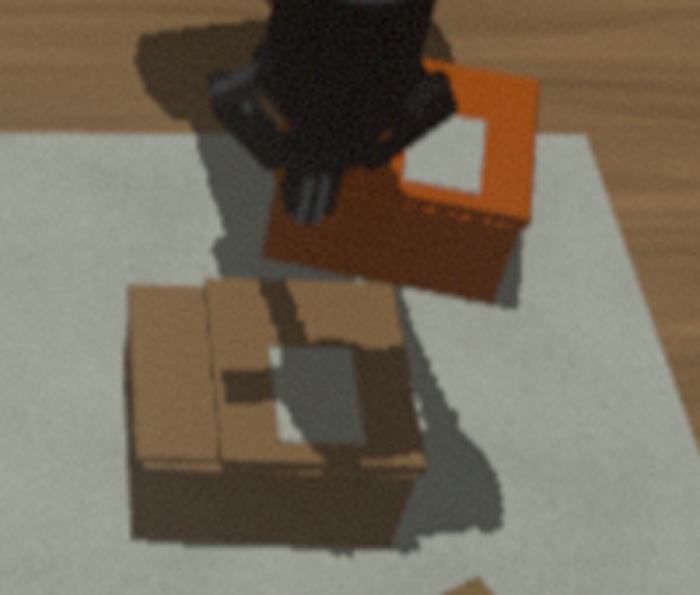

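Both flaps lie flat with the gripper clear, so I'm handing in.

```bash
python3 -c "
from rig import job;print(job.sign_off())"
```

```text
the job is handed in; nothing more can be done
None
```

The carton with the hat block is closed: I folded its narrow flap flat first, then folded the wide flap down over it. I handed the job in at about 8.6 s on the robot's clock.

- **Final check:** the last picture, taken with the gripper lifted clear, shows both flaps lying flat with the wide one on top. I judged "flat" by eye and from where the fingertips stopped; I did not measure the flap angles.
- **First try missed:** my first push on the narrow flap went too high and passed over its edge. I backed off and repeated it lower, and that worked.
- **Forces:** the highest reading was about 43 N, for a moment, when the closed fingers pressed the narrow flap onto the rim. That is well below the 120 N wrist limit. It is above the 40 N limit for the arm and gripper body, but the pictures showed only the fingertips in contact.
- **Empty carton:** the arm crossed that side of the bench with the fingertips about 0.33 m up, well above its flaps. No reading there suggested contact.

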